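Hang the tube carrier on the drop-flap peg

TASK

The carrier with the four sample tubes has to be hung up for collection. First push the carton that stands in front of the peg off to one side, still upright and out from in front of the peg; then, keeping the carrier upright, hang it by its round eye on the peg and push it back along the peg so that its eye lifts the hinged flap and goes right past it, until the flap has dropped fully down again behind the eye and the carrier hangs free and still. Leave everything else on the table where it is.

Things in the scene. Friction and masses are not known exactly. Their poses are not given: they have to be found in the camera images.
- stand: fixed grey metal bench stand: foot 100 x 150 x 6 mm reaching 80 mm out, upright panel 110 mm wide, 225 mm high, front face at x = 0. Origin on the table at the foot of that face, below the peg; x points into the panel, y left, z up. A level round steel peg, 14 mm thick, sticks out along -x, axis at z = 185 mm, rounded tip 110 mm out; nothing is above it
- peg_tip (a point): end of the peg's axis at its rounded tip, axes as the stand's
- flap_hinge (a point): point on the peg's axis where the flap is hinged, 30 mm in from the tip, 80 mm out from the panel; axes as the stand's. The eye is past the flap, and the flap falls, once the plate's middle is about 35 mm inboard (+x) of this point (up to 44 mm if the eye is held higher than it hangs). The panel stops the carrier about 52 mm inboard
- flap (a joint): steel gravity flap under the peg, 37 mm long, 5 mm wide, 30 g. 0 = dropped: it hangs below the peg, leaning 0.26 rad towards the panel, against a stop; it cannot swing out towards the tip, so an eye behind it cannot come off. It grows as the flap swings up towards the panel into the peg's slot (1.25 = up); it falls back by itself. An eye pushed along the peg towards the panel lifts it
- carrier: loose white plastic tube carrier, 0.24 kg, upright on the table: foot 54 (x) x 70 (y) mm with rails, four tubes fixed in it, up to 72 mm high, and an upright centre plate 10 to 11 mm thick (x), 64 mm wide (y), top at z = 150 mm, with a round through hole (the eye) 32 mm across. Same from both faces. Origin in the middle of its underside, z up, x along the axis of the eye
- eye (a point): centre of the carrier's eye, 111 mm above its underside, in the middle of the plate's thickness; 23 mm of plate stand above the hole and 16 mm on either side of it. Axes as the carrier's. When hung on the peg the eye's centre lies 9 mm below the peg's axis and the underside 65 mm above the table
- carton: closed white and green cardboard box, 90 (x) x 131 (y) x 115 mm high, 0.3 kg, upright on the table just in front of the tip of the peg, where the carrier has to pass and where it would strike; too wide to grip. Origin at the middle of its underside, z up
- scanner: dark code scanner lying on the table, 180 x 63 x 41 mm, a bystander
- pen: pen lying on the table, 145 mm long, a bystander
- wipe_pack: white film pack of wipes, 115 x 198 x 40 mm, a bystander
- swab_a: swab pouch, 26 x 185 x 10 mm, lying on the table, a bystander
- swab_b: second swab pouch, 26 x 185 x 10 mm, beside the first, a bystander
- pad_box: small flat white carton lying on the table, 60 x 96 x 28 mm, a bystander
There are look-alikes about, which are no part of the job. Of the things that look like the carton, the larger one is meant.

How it is judged:
By the outcome, as a careful person would: the job done as asked, in the order asked, and still so for the second after the job is handed in, with the robot touching nothing.
It also fails if it takes over 67 s, if anything falls off the work surface, if the arm or the gripper's body presses on something with over 40 N, if the wrist force passes 120 N, or if a joint passes its speed limit or range.

ROBOT

A 7-joint arm with a two-finger parallel gripper is mounted at the origin on a cart in front of the work surface, level with it; the furniture and walls round the work are solid. World frame = base frame: x ahead of the robot, y to its left, z up, the work surface at z = 0. Lengths are in m, angles in rad, forces in N, time in s.
With the tool pointing down it reaches from about 0.425 to 0.95 m from the base axis. Payload 4.7 kg.
Tool frame: the origin (TCP) lies midway between the tips of the shut fingers; the grasp point (between the pads) lies 19 mm behind it (env.hold_point_z is the distance from the TCP to the grasp point, in m); y points along the fingers, z is the direction in which the jaws open and shut, and the axes are right-handed (so a half turn about y gives the same grasp; the last joint's range is limited). The gripper opens to 85 mm and grips with 20 to 120 N. Pads are 22 mm wide; open, the fingers measure 114 mm over their backs; the gripper's body (76 mm by 85 mm) begins 54 mm behind the grasp point. The pads swing forward as they close: fully open they stand 13 mm farther back than shut.
Start: joints at [-1.258, 0.469, -0.049, 1.532, 0.024, 1.141, -0.082], TCP at [0.226, 0.636, 0.195] pointing down, gripper open.
Joint ranges: [-2.59, 2.59], [-0.33, 1.99], [-1.39, 1.29], [0.1, 2.45], [-1.04, 4.18], [0.21, 1.99], [-2.66, 2.66]. Speed limits (rad/s): [2.57, 2.57, 3.14, 3.14, 3.14, 3.14, 3.14].

INTERFACE

Orientations are given as a rotation vector (axis times angle).
In Python, from bench import env gives the robot as it stands. The module is installed in compiled form; this text tells all that it offers.
- The arm moves only by the tool move_arm, never from a script. Its arguments are lists of equal length, an entry for each row: "rotation": the turn, a rotation vector about the tool's x, y, z in degrees, a list of three; "translation": the shift along the tool's x, y, z in units of 50 mm (1.0 is 50 mm), a list of three; "jaw": the opening, from -1 (shut) to 1 (fully open), so that 0 is half open. In form: {"rotation": [[rx, ry, rz], ...], "translation": [[dx, dy, dz], ...], "jaw": [jaw, ...]}. A call has 1 to 10 rows; each row is the pose to reach, as a shift and turn from the pose measured when the call began, along the tool's axes at that moment; what a row does not reach only later rows make up. A row lasts 1/10 s, in which the tool goes at most 50 mm and 8.59 degrees, less where a joint would pass 70% of its speed; a pose out of reach is approached as far as the arm can. A call with a gripper value outside its range is refused whole. The fingers move at their own pace and stop on an object; "grip_force" is the grip in N (left out, the last holds). Time passes only in rows, so rows that repeat a pose let the fingers close. It gives the time, the measured TCP pose, the force and the opening at its end, in the units of the state.
- env.observe(): the state, without advancing time (a new reading comes with each control period).
- env.snapshot(name): name is "side" or "top" or "wrist"; returns a dict with "frame" (384x512x3 uint8, red, green, blue), "z_map" (384x512 float32, m along the optical axis (not along the pixel's ray), 0 where there is no reading), "camera_matrix" (3x3 intrinsics, pixels), "dist" ([k1, k2, p1, p2, k3] as OpenCV has them; the pictures are not rectified), "pose" (4x4, takes a point from camera to world coordinates). Camera axes: x right, y up, looking along -z (the intrinsics and any distortion apply to the point x, -y, -z); pixel columns grow to the right and rows downward; lengths in m; the calibration is good to about 2 mm. A picture is of the moment at which its call begins.
- env.hand_in(): hands the job in, once; it reports no verdict.
Trained networks look in a picture, given as the dict that the camera call returned (one of the last four; its "shot" number tells which), for a name from the list of things; names that differ only in an ending like _2 or _b are one class to them, and where a whole thing is asked for, a point or a joint stands for the part that bears it (a point fixed in the world has none). Each returns a list of dicts, best first, with "confidence" (0 to 1); they miss things now and then, are a little off and sometimes report something else, mostly with a low value. They report only what shows in the picture. A call takes as long as a camera call. They do not tell look-alikes from the thing itself.
- env.recognise(picture, query): "location" ([x, y, z] in m, in the coordinates of the camera as it stood for that picture, good to about 4 mm: the middle of the surface that is visible of it).
- env.cut_out(picture, query): "pixels" (384x512 bool, what is visible of it).
The state is a dict: "clock": time; "q": joint angles; "joint_velocities": joint speeds; "tau": joint torques, N m; "tcp_pos": TCP position; "tcp_rot": TCP orientation; "contact_force": force on the tool from outside, world axes, zero at the start; "ft_torque": the same for the moment, N m; "width": opening from 0.0 (shut) to 1.0 (fully open).
Only numpy, scipy, OpenCV 4.12 (cv2) and the standard library are available. Lean on these libraries where they do the work, as an engineer would, in place of code of your own. Each camera call takes 0.05 s, during which the arm holds its last target. There are 200 camera calls.

## Working session

There is one attempt and no reset: what is moved stays moved. The work goes in short steps, Python scripts to look and compute and a tool call to move; the robot and the scene stay as the last step left them, time stands still between calls to the robot, and variables do not carry over. Pictures are saved under pics/ and viewed, about 8 in all and at most 12, crops included, and the job is handed in when it is done.

Besides the shell and the picture viewer there is one more tool, called as name(argument=value, ...), one argument or row to a line, values as JSON. move_arm: Moves the arm, as the interface text tells. Its arguments: {"type":"object","properties":{"rotation":{"type":"array","items":{"type":"array","items":{"type":"number"}}},"translation":{"type":"array","items":{"type":"array","items":{"type":"number"}}},"jaw":{"type":"array","items":{"type":"number"}},"grip_force":{"type":"number"}},"required":["rotation","translation","jaw"]}

```bash
mkdir -p pics; cat > h.py <<'E'
from bench import env
import numpy as np, cv2
from scipy.spatial.transform import Rotation as R
def save(s,n): cv2.imwrite(f'pics/{n}.png',s['frame'][:,:,::-1])
def cloud(s):
    h,w=s['z_map'].shape; u,v=np.meshgrid(np.arange(w),np.arange(h))
    p=cv2.undistortPoints(np.stack([u,v],-1).reshape(-1,1,2).astype(np.float64),np.array(s['camera_matrix']),np.array(s['dist'])).reshape(h,w,2)
    z=s['z_map']; c=np.stack([p[...,0]*z,-p[...,1]*z,-z],-1)
    P=np.array(s['pose']); W=c@P[:3,:3].T+P[:3,3]; W[z==0]=np.nan; return W
def toW(s,l):
    P=np.array(s['pose']); return P[:3,:3]@np.array(l)+P[:3,3]
def st():
    o=env.observe(); print('t',o['clock'],'p',np.round(o['tcp_pos'],4),'rot\n',np.round(R.from_rotvec(o['tcp_rot']).as_matrix(),3),'F',np.round(o['contact_force'],1),'w',round(float(o['width']),3)); return o
E
python3 - <<'E'
from h import *
o=st(); print(o['q'], env.hold_point_z)
ss=[]
for n in('side','top'):
    s=env.snapshot(n); save(s,n+'0'); print(n,np.round(s['pose'],3).tolist(),np.round(s['camera_matrix'],1).tolist(),s['dist'])
    W=cloud(s); np.save(n+'0.npy',W)
    for q in('stand','carrier','carton','flap','scanner','pen','wipe_pack','swab_a','pad_box'):
        for d in env.recognise(s,q)[:3]: print(q,round(d['confidence'],2),np.round(toW(s,d['location']),3))
    ss.append(s['frame'])
cv2.imwrite('pics/both0.png',np.vstack(ss)[:,:,::-1])
E
```

```text
t 0.0 p [0.226  0.6353 0.1937] rot
 [[ 0.942 -0.001  0.335]
 [-0.335 -0.002  0.942]
 [ 0.    -1.    -0.002]] F [-0.8  0.2 -0. ] w 0.998
[-1.25789569  0.46945915 -0.04859727  1.53369791  0.02411978  1.14100442
 -0.08231856] 0.0187
side [[0.962, 0.112, -0.249, 0.083], [-0.273, 0.386, -0.881, -1.469], [-0.003, 0.916, 0.402, 0.832], [0.0, 0.0, 0.0, 1.0]] [[396.8, 0.0, 253.5], [0.0, 396.8, 189.2], [0.0, 0.0, 1.0]] [-0.13242174  0.          0.          0.          0.        ]
stand 0.93 [ 0.675 -0.032  0.051]
carrier 0.52 [0.525 0.361 0.058]
carrier 0.19 [ 0.595 -0.414  0.017]
carton 0.76 [ 0.492 -0.078  0.083]
carton 0.48 [0.49  0.161 0.077]
scanner 0.95 [ 0.417 -0.413  0.034]
pen 0.59 [ 0.593 -0.41   0.015]
swab_a 0.54 [0.665 0.211 0.008]
pad_box 0.63 [0.381 0.226 0.026]
top [[-0.021, 0.993, -0.116, 0.319], [-1.0, -0.021, -0.003, 0.059], [-0.005, 0.116, 0.993, 1.816], [0.0, 0.0, 0.0, 1.0]] [[487.9, 0.0, 264.3], [0.0, 487.9, 191.2], [0.0, 0.0, 1.0]] [0.00885896 0.         0.         0.         0.        ]
stand 0.87 [ 0.663 -0.022  0.008]
carrier 0.89 [0.526 0.381 0.066]
carrier 0.32 [0.447 0.567 0.03 ]
carton 0.87 [ 0.493 -0.013  0.114]
carton 0.79 [0.504 0.184 0.073]
scanner 0.73 [0.529 0.381 0.066]
scanner 0.71 [ 0.412 -0.385  0.035]
scanner 0.22 [ 0.661 -0.015  0.009]
pen 0.39 [ 0.588 -0.403  0.01 ]
pen 0.2 [0.526 0.383 0.064]
wipe_pack 0.92 [0.447 0.569 0.032]
swab_a 0.57 [0.662 0.231 0.009]
swab_a 0.54 [0.612 0.234 0.008]
pad_box 0.66 [ 0.657 -0.016  0.006]
pad_box 0.59 [0.387 0.256 0.03 ]
```

View pics/both0.png

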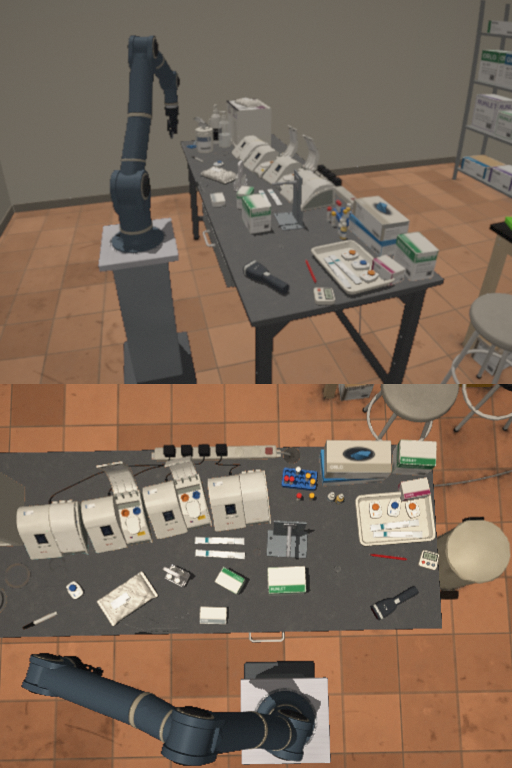

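Top view (lower half): the stand is near (287,540), the carton near (287,580), the small look-alike at (230,580), and the carrier at (178,574). I'll fit poses from the depth data next.

```bash
python3 - <<'E'
from h import *
T=np.load('top0.npy'); S=np.load('side0.npy'); P=np.vstack([T.reshape(-1,3),S.reshape(-1,3)]); P=P[~np.isnan(P[:,0])]
Tp=T.reshape(-1,3)
def box(Q,x0,x1,y0,y1,z0,z1): return Q[(Q[:,0]>x0)&(Q[:,0]<x1)&(Q[:,1]>y0)&(Q[:,1]<y1)&(Q[:,2]>z0)&(Q[:,2]<z1)]
def rect(n,Q):
    r=cv2.minAreaRect((Q[:,:2]*1000).astype(np.float32)); print(n,len(Q),np.round(Q.mean(0),4),[np.round(v,1) for v in r], 'z',np.round(np.percentile(Q[:,2],[5,95]),3))
rect('carton top',box(Tp,.42,.57,-.12,.09,.105,.125))
rect('lookalike top',box(Tp,.42,.57,.1,.26,.06,.1))
rect('panel top',box(P,.6,.76,-.12,.08,.215,.24))
rect('peg',box(P,.5,.75,-.1,.06,.182,.2))
rect('foot',box(Tp,.52,.72,-.12,.1,.003,.012))
rect('plate top',box(Tp,.45,.6,.3,.46,.135,.16))
rect('plate top S',box(S.reshape(-1,3),.45,.6,.3,.46,.135,.16))
rect('carrier',box(Tp,.45,.6,.3,.46,.02,.16))
rect('scanner',box(Tp,.3,.5,-.5,-.25,.012,.06))
rect('padbox',box(Tp,.33,.44,.19,.32,.015,.04))
f=cv2.imread('pics/top0.png')[130:230,150:350]; g=cv2.imread('pics/side0.png')[160:260,200:360]
cv2.imwrite('pics/c0.png',np.vstack([cv2.resize(f,(800,400),interpolation=3)[:300],cv2.resize(g,(480,300),interpolation=3) if 0 else np.pad(cv2.resize(g,(480,300),interpolation=3),((0,0),(0,320),(0,0)))]))
E
```

```text
carton top 947 [ 0.4994 -0.0131  0.1146] [array([499.7, -13.3]), array([ 90.9, 131.2]), np.float64(1.1)] z [0.108 0.121]
lookalike top 429 [0.5058 0.1892 0.0777] [array([506.3, 189.6]), array([89.6, 61.1]), np.float64(59.6)] z [0.07  0.084]
panel top 113 [ 0.6802 -0.0271  0.2222] [array([679.4, -26.4]), array([109.5,  12.8]), np.float64(86.1)] z [0.216 0.229]
peg 261 [ 0.635  -0.0265  0.1901] [array([643.1, -42.4]), array([122.1, 104.9]), np.float64(19.7)] z [0.183 0.198]
foot 821 [ 0.6305 -0.0111  0.0065] [array([620.2, -10. ]), array([217.7, 194.5]), np.float64(89.7)] z [0.003 0.011]
plate top 59 [0.5303 0.3835 0.1482] [array([531. , 384.9]), array([65.2,  9.6]), np.float64(62.3)] z [0.14  0.153]
plate top S 20 [0.5322 0.3742 0.145 ] [array([533.3, 378.1]), array([56.1, 10.4]), np.float64(62.0)] z [0.137 0.152]
carrier 277 [0.5293 0.3822 0.0772] [array([531.3, 385.2]), array([72.5, 54.3]), np.float64(62.4)] z [0.031 0.151]
scanner 614 [ 0.414  -0.3973  0.0341] [array([ 405.4, -380.5]), array([210.9, 176.8]), np.float64(79.3)] z [0.022 0.043]
padbox 425 [0.384  0.2558 0.0281] [array([384.1, 255.7]), array([97.3, 60.2]), np.float64(86.5)] z [0.022 0.035]
```

View pics/c0.png

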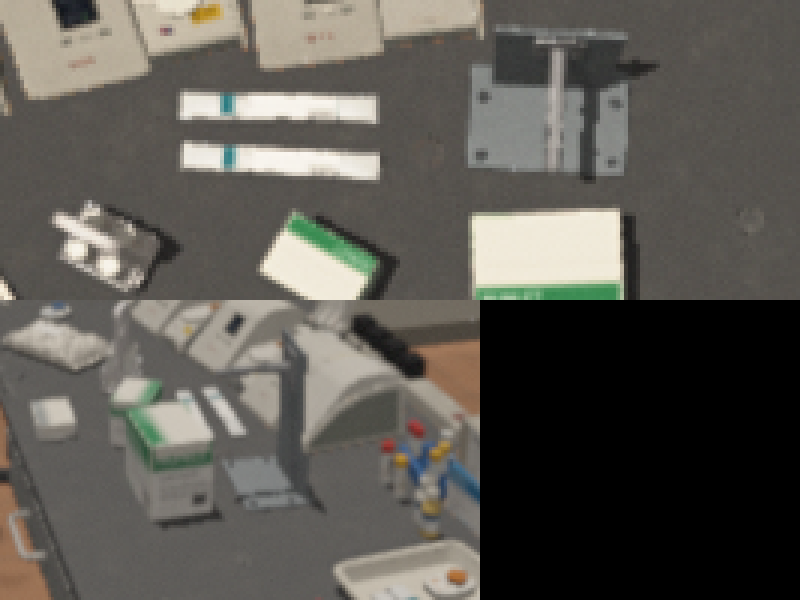

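```bash
cat >> h.py <<'E'
def go(p,zdeg):
    "move args to reach TCP p, tool y down, tool z at azimuth zdeg"
    o=env.observe(); A=R.from_rotvec(o['tcp_rot']); a=np.radians(zdeg)
    z=np.array([np.cos(a),np.sin(a),0]); y=np.array([0,0,-1.]); x=np.cross(y,z)
    B=R.from_matrix(np.stack([x,y,z],1))
    print('t',round(o['clock'],2),'rot',np.round((A.inv()*B).as_rotvec(degrees=True),2),'tr',np.round(A.inv().apply(np.array(p)-o['tcp_pos'])/.05,3))
E
python3 - <<'E'
from h import *
T=np.load('top0.npy').reshape(-1,3); S=np.load('side0.npy').reshape(-1,3)
for n,Q in(('T',T),('S',S)):
    for lo,hi in((.56,.61),(.61,.665)):
        q=Q[(Q[:,0]>lo)&(Q[:,0]<hi)&(Q[:,1]>-.06)&(Q[:,1]<.02)&(Q[:,2]>.175)&(Q[:,2]<.2)]
        print(n,lo,len(q),np.round(q.mean(0),4) if len(q) else '')
    q=Q[(Q[:,0]>.53)&(Q[:,0]<.665)&(Q[:,1]>-.06)&(Q[:,1]<.02)&(Q[:,2]>.17)&(Q[:,2]<.2)]; print('tip x',np.sort(q[:,0])[:5])
    q=Q[(Q[:,0]>.66)&(Q[:,0]<.7)&(Q[:,1]>-.1)&(Q[:,1]<.05)&(Q[:,2]>.03)&(Q[:,2]<.225)]; print('panel',len(q),np.round(np.percentile(q[:,0],[5,25,50,75,95]),3))
go([.5,.09,.25],0); go([.5,.09,.05],0)
E
```

```text
T 0.56 53 [ 0.5894 -0.0182  0.1898]
T 0.61 65 [ 0.6381 -0.0213  0.1902]
tip x [0.56912146 0.5700164  0.57178752 0.57191358 0.57232611]
panel 372 [0.672 0.675 0.677 0.68  0.683]
S 0.56 31 [ 0.5897 -0.025   0.187 ]
S 0.61 47 [ 0.6363 -0.0287  0.1875]
tip x [0.57182993 0.57268061 0.5728135  0.57489071 0.57567214]
panel 393 [0.675 0.678 0.68  0.682 0.686]
t 1.0 rot [-0.000e+00  7.042e+01 -1.000e-02] tr [ 8.819 -1.104 -8.453]
t 1.0 rot [-0.000e+00  7.042e+01 -1.000e-02] tr [ 8.819  2.896 -8.454]
```

move_arm(
  rotation=[
    [0,0,0],
    [0,8,0],
    [0,16,0],
    [0,24,0],
    [0,32,0],
    [0,40,0],
    [0,48,0],
    [0,56,0],
    [0,64,0],
    [0,70.4,0],
  ],
  translation=[
    [0,-0.8,0],
    [0.9,-1.1,-0.85],
    [1.9,-1.1,-1.8],
    [2.8,-1.1,-2.7],
    [3.8,-1.1,-3.6],
    [4.7,-1.1,-4.5],
    [5.6,-1.1,-5.4],
    [6.5,-1.1,-6.3],
    [7.5,-1.1,-7.2],
    [8.4,-1.1,-8.1],
  ],
  jaw=[-1,-1,-1,-1,-1,-1,-1,-1,-1,-1],
)

```text
clock: 2.0
tcp_pos: [0.427, 0.2328, 0.2502]
tcp_rot: [-1.206, 1.212, -1.212]
contact_force: [1.0, 0.4, -0.4]
width: 0.0
```

```bash
python3 - <<'E'
from h import *
st(); go([.5,.09,.25],0); go([.5,.09,.05],0)
E
```

```text
t 2.0 p [0.427  0.2328 0.2502] rot
 [[-0.004  0.001  1.   ]
 [-1.     0.001 -0.004]
 [-0.001 -1.     0.001]] F [ 1.   0.4 -0.4] w 0.0
t 2.0 rot [-0.05 -0.25 -0.06] tr [2.849e+00 2.000e-03 1.473e+00]
t 2.0 rot [-0.05 -0.25 -0.06] tr [2.853 4.002 1.47 ]
```

move_arm(
  rotation=[
    [0,0,0],
    [0,0,0],
    [0,0,0],
    [0,0,0],
    [0,0,0],
    [0,0,0],
    [0,0,0],
    [0,0,0],
    [0,0,0],
    [0,0,0],
  ],
  translation=[
    [1.0,0,0.5],
    [2.0,0,1.0],
    [2.85,0,1.47],
    [2.85,0,1.47],
    [2.85,0.8,1.47],
    [2.85,1.6,1.47],
    [2.85,2.4,1.47],
    [2.85,3.2,1.47],
    [2.85,4.0,1.47],
    [2.85,4.0,1.47],
  ],
  jaw=[-1,-1,-1,-1,-1,-1,-1,-1,-1,-1],
)

```text
clock: 3.0
tcp_pos: [0.4956, 0.0898, 0.0459]
tcp_rot: [-1.216, 1.218, -1.209]
contact_force: [-0.8, -0.9, 0.6]
width: 0.003
```

```bash
python3 - <<'E'
from h import *
st(); go([.5,-.105,.05],0)
E
```

```text
t 3.0 p [0.4956 0.0898 0.0459] rot
 [[-0.004 -0.009  1.   ]
 [-1.    -0.002 -0.004]
 [ 0.002 -1.    -0.009]] F [-0.8 -0.9  0.6] w 0.003
t 3.0 rot [ 0.54 -0.22  0.12] tr [ 3.896 -0.075  0.102]
```

move_arm(
  rotation=[
    [0.5,0,0],
    [0.5,0,0],
    [0.5,0,0],
    [0.5,0,0],
    [0.5,0,0],
    [0.5,0,0],
    [0.5,0,0],
    [0.5,0,0],
    [0.5,0,0],
    [0.5,0,0],
  ],
  translation=[
    [0.2,-0.1,0.1],
    [0.4,-0.1,0.1],
    [0.55,-0.1,0.1],
    [0.7,-0.1,0.1],
    [0.9,-0.1,0.1],
    [1.1,-0.1,0.1],
    [1.3,-0.1,0.1],
    [1.5,-0.1,0.1],
    [1.7,-0.1,0.1],
    [1.9,-0.1,0.1],
  ],
  jaw=[-1,-1,-1,-1,-1,-1,-1,-1,-1,-1],
)

```text
clock: 4.0
tcp_pos: [0.5001, -0.0061, 0.051]
tcp_rot: [-1.21, 1.212, -1.213]
contact_force: [0.3, 1.2, 1.3]
width: -0.002
```

move_arm(
  rotation=[
    [0,0,0],
    [0,0,0],
    [0,0,0],
    [0,0,0],
    [0,0,0],
    [0,0,0],
    [0,0,0],
    [0,0,0],
    [0,0,0],
    [0,0,0],
  ],
  translation=[
    [0.2,0,0],
    [0.4,0,0],
    [0.6,0,0],
    [0.8,0,0],
    [1.0,0,0],
    [1.2,0,0],
    [1.4,0,0],
    [1.6,0,0],
    [1.8,0,0],
    [2.0,0,0],
  ],
  jaw=[-1,-1,-1,-1,-1,-1,-1,-1,-1,-1],
)

```text
clock: 5.0
tcp_pos: [0.4996, -0.1069, 0.0511]
tcp_rot: [-1.21, 1.212, -1.213]
contact_force: [0.3, 1.2, -0.3]
width: 0.002
```

```bash
python3 - <<'E'
from h import *
st()
s=env.snapshot('top'); T=cloud(s).reshape(-1,3)
q=T[(T[:,0]>.4)&(T[:,0]<.6)&(T[:,1]>-.35)&(T[:,1]<.05)&(T[:,2]>.105)&(T[:,2]<.122)]
print(cv2.minAreaRect((q[:,:2]*1000).astype(np.float32)))
s=env.snapshot('side'); save(s,'side1'); f=s['frame'][130:290,180:380,::-1]; cv2.imwrite('pics/c1.png',cv2.resize(f,(750,600),interpolation=3))
E
```

```text
t 5.0 p [ 0.4996 -0.1069  0.0511] rot
 [[-0.004 -0.001  1.   ]
 [-1.    -0.002 -0.004]
 [ 0.002 -1.    -0.001]] F [ 0.3  1.2 -0.3] w 0.002
((496.7913513183594, -207.88092041015625), (78.79383850097656, 90.43189239501953), 87.44831848144531)
```

View pics/c1.png

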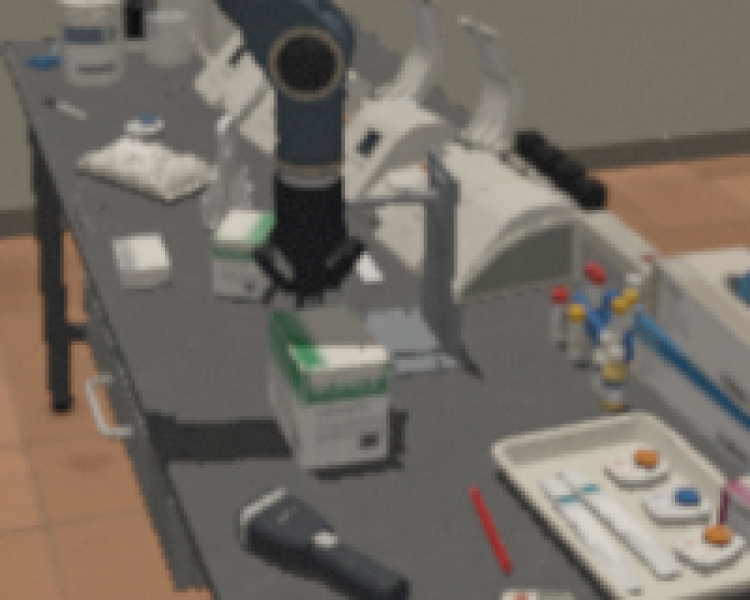

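The carton is upright with its left edge near y = -0.116, clear of the peg, and nothing else moved. Next I'll lift off and go over the carrier.

move_arm(
  rotation=[
    [0,0,0],
    [0,0,0],
    [0,0,0],
    [0,0,0],
    [0,0,0],
    [0,-8,0],
    [0,-16,0],
    [0,-24,0],
    [0,-32,0],
    [0,-40,0],
  ],
  translation=[
    [-0.2,0,0],
    [-0.4,-0.7,0],
    [-0.5,-1.6,0],
    [-0.6,-2.5,0],
    [-0.8,-3.4,0],
    [-1.6,-4.2,0.1],
    [-2.5,-4.2,0.2],
    [-3.4,-4.2,0.2],
    [-4.3,-4.2,0.3],
    [-5.2,-4.2,0.3],
  ],
  jaw=[-1,-1,-1,-1,-1,1,1,1,1,1],
)

```text
clock: 6.1
tcp_pos: [0.5161, 0.1553, 0.2607]
tcp_rot: [-1.464, 0.68, -0.682]
contact_force: [0.5, -0.4, 1.0]
width: 0.846
```

```bash
python3 - <<'E'
from h import *
st(); go([.531,.385,.24],62.3)
E
```

```text
t 6.1 p [0.5161 0.1553 0.2607] rot
 [[ 0.643  0.     0.766]
 [-0.766 -0.003  0.643]
 [ 0.002 -1.    -0.002]] F [ 0.5 -0.4  1. ] w 0.846
t 6.1 rot [  0.12 -22.26   0.12] tr [-3.327  0.401  3.184]
```

move_arm(
  rotation=[
    [0,-7,0],
    [0,-14,0],
    [0,-22.3,0],
    [0,-22.3,0],
    [0,-22.3,0],
    [0,-22.3,0],
    [0,-22.3,0],
  ],
  translation=[
    [-0.6,0,0.6],
    [-1.2,0,1.2],
    [-1.8,0,1.75],
    [-2.4,0.2,2.3],
    [-3.0,0.4,2.9],
    [-3.33,0.4,3.18],
    [-3.33,0.4,3.18],
  ],
  jaw=[1,1,1,1,1,1,1],
)

```text
clock: 6.8
tcp_pos: [0.5277, 0.3907, 0.2385]
tcp_rot: [-1.541, 0.374, -0.371]
contact_force: [-0.6, -0.2, 0.4]
width: 0.998
```

```bash
python3 - <<'E'
from h import *
st()
s=env.snapshot('wrist'); save(s,'w1'); W=cloud(s).reshape(-1,3)
print(np.round(s['pose'],3))
for q in('carrier','eye'): print(q,[(round(d['confidence'],2),np.round(toW(s,d['location']),3)) for d in env.recognise(s,q)[:2]])
for lo,hi in((.143,.158),(.03,.158)):
    q=W[(W[:,0]>.45)&(W[:,0]<.62)&(W[:,1]>.3)&(W[:,1]<.46)&(W[:,2]>lo)&(W[:,2]<hi)]
    print(len(q),cv2.minAreaRect((q[:,:2]*1000).astype(np.float32)), np.percentile(q[:,2],[5,50,95]))
E
```

```text
t 6.8 p [0.5277 0.3907 0.2385] rot
 [[ 0.889 -0.002  0.457]
 [-0.457 -0.002  0.889]
 [-0.001 -1.    -0.003]] F [-0.6 -0.2  0.4] w 0.998
[[ 0.458 -0.846 -0.273  0.458]
 [ 0.889  0.435  0.144  0.428]
 [-0.003 -0.308  0.951  0.418]
 [ 0.     0.     0.     1.   ]]
carrier [(0.94, array([0.526, 0.391, 0.092]))]
eye [(0.9, array([0.525, 0.385, 0.089]))]
1030 ((532.9212036132812, 385.3556823730469), (61.20631408691406, 11.937686920166016), 61.4873161315918) [0.14411484 0.14926315 0.15077227]
3655 ((523.0388793945312, 390.66070556640625), (70.59339141845703, 34.35041046142578), 61.45640182495117) [0.04018467 0.09700433 0.15016055]
```

View pics/w1.png

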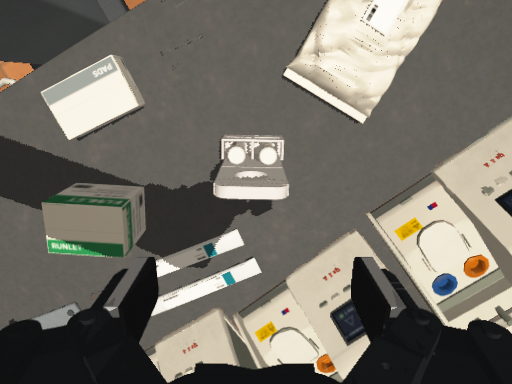

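The wrist view shows the carrier upright with the plate along the jaw direction: plate at (250,190), tubes at (236,155) and (268,155). The refined centre is (0.532, 0.385), azimuth about 62°.

```bash
python3 - <<'E'
from h import *
go([.532,.3855,.092],62)
E
```

```text
t 6.95 rot [0.19 0.32 0.12] tr [0.006 2.961 0.044]
```

move_arm(
  rotation=[
    [0.2,0.3,0.1],
    [0.2,0.3,0.1],
    [0.2,0.3,0.1],
    [0.2,0.3,0.1],
    [0.2,0.3,0.1],
    [0.2,0.3,0.1],
    [0.2,0.3,0.1],
  ],
  translation=[
    [0,0.4,0.04],
    [0,0.9,0.04],
    [0,1.4,0.04],
    [0,1.9,0.04],
    [0,2.4,0.04],
    [0,2.96,0.04],
    [0,2.96,0.04],
  ],
  jaw=[1,1,1,1,1,1,1],
)

```text
clock: 7.65
tcp_pos: [0.5297, 0.3819, 0.0888]
tcp_rot: [-1.543, 0.388, -0.382]
contact_force: [0.9, -0.4, -0.3]
width: 1.001
```

```bash
python3 - <<'E'
from h import *
st(); go([.532,.3855,.092],62)
E
```

```text
t 7.65 p [0.5297 0.3819 0.0888] rot
 [[ 0.882 -0.005  0.471]
 [-0.471 -0.005  0.882]
 [-0.002 -1.    -0.007]] F [ 0.9 -0.4 -0.3] w 1.001
t 7.65 rot [ 0.41 -0.11 -0.11] tr [ 0.007 -0.065  0.085]
```

Centre, then close with moderate force.

move_arm(
  rotation=[
    [0.4,0,0],
    [0.4,0,0],
    [0.4,0,0],
    [0.4,0,0],
    [0.4,0,0],
    [0.4,0,0],
    [0.4,0,0],
    [0.4,0,0],
    [0.4,0,0],
    [0.4,0,0],
  ],
  translation=[
    [0,-0.06,0.08],
    [0,-0.06,0.08],
    [0,-0.06,0.08],
    [0,-0.06,0.08],
    [0,-0.06,0.08],
    [0,-0.06,0.08],
    [0,-0.06,0.08],
    [0,-0.06,0.08],
    [0,-0.06,0.08],
    [0,-0.06,0.08],
  ],
  jaw=[1,1,0.3,0.3,0.3,0.3,0.3,0.3,0.3,0.3],
  grip_force=40,
)

```text
clock: 8.65
tcp_pos: [0.5324, 0.3857, 0.0938]
tcp_rot: [-1.534, 0.385, -0.384]
contact_force: [-1.0, -1.6, 5.9]
width: 0.737
```

```bash
python3 - <<'E'
from h import *
st()
E
```

```text
t 8.65 p [0.5324 0.3857 0.0938] rot
 [[ 0.882  0.     0.471]
 [-0.471  0.002  0.882]
 [-0.001 -1.     0.002]] F [-1.  -1.6  5.9] w 0.737
```

move_arm(
  rotation=[
    [0,0,0],
    [0,0,0],
    [0,0,0],
    [0,0,0],
    [0,0,0],
    [0,0,0],
    [0,0,0],
    [0,0,0],
  ],
  translation=[
    [0,-0.2,0],
    [0,-0.5,0],
    [0,-0.8,0],
    [0,-1.2,0],
    [0,-1.6,0],
    [0,-2.0,0],
    [0,-2.4,0],
    [0,-2.4,0],
  ],
  jaw=[0,0,0,0,0,0,0,0],
)

```text
clock: 9.45
tcp_pos: [0.5343, 0.3868, 0.2183]
tcp_rot: [-1.528, 0.381, -0.388]
contact_force: [0.1, -0.1, -1.3]
width: 0.732
```

```bash
python3 - <<'E'
from h import *
st(); go([.498,-.013,.214],86)
E
```

```text
t 9.45 p [0.5343 0.3868 0.2183] rot
 [[ 0.882  0.006  0.471]
 [-0.471  0.007  0.882]
 [ 0.002 -1.     0.009]] F [ 0.1 -0.1 -1.3] w 0.732
t 9.45 rot [ -0.49 -24.13   0.23] tr [ 3.129  0.026 -7.394]
```

move_arm(
  rotation=[
    [0,0,0],
    [0,-1,0],
    [0,-3,0],
    [0,-5,0],
    [0,-7,0],
    [0,-9,0],
    [0,-11,0],
    [0,-13,0],
    [0,-15,0],
    [0,-17,0],
  ],
  translation=[
    [0.05,0,-0.1],
    [0.15,0,-0.35],
    [0.35,0,-0.8],
    [0.6,0,-1.4],
    [0.85,0,-2.0],
    [1.1,0,-2.6],
    [1.35,0,-3.2],
    [1.6,0,-3.8],
    [1.85,0,-4.4],
    [2.1,0,-5.0],
  ],
  jaw=[0,0,0,0,0,0,0,0,0,0],
)

```text
clock: 10.45
tcp_pos: [0.5078, 0.1148, 0.2154]
tcp_rot: [-1.559, 0.148, -0.154]
contact_force: [0.3, -0.2, -2.6]
width: 0.732
```

```bash
python3 - <<'E'
from h import *
st(); go([.498,-.013,.214],86)
E
```

```text
t 10.45 p [0.5078 0.1148 0.2154] rot
 [[ 0.981  0.004  0.192]
 [-0.192  0.006  0.981]
 [ 0.003 -1.     0.007]] F [ 0.3 -0.2 -2.6] w 0.732
t 10.45 rot [-0.39 -7.06  0.21] tr [ 0.297  0.01  -2.547]
```

move_arm(
  rotation=[
    [-0.2,-2,0],
    [-0.4,-4,0.2],
    [-0.4,-6,0.2],
    [-0.4,-7,0.2],
    [-0.4,-7,0.2],
    [-0.4,-7,0.2],
    [-0.4,-7,0.2],
    [-0.4,-7,0.2],
  ],
  translation=[
    [0.08,0,-0.6],
    [0.15,0,-1.2],
    [0.2,0,-1.7],
    [0.25,0,-2.1],
    [0.28,0,-2.35],
    [0.3,0,-2.5],
    [0.3,0,-2.55],
    [0.3,0,-2.55],
  ],
  jaw=[0,0,0,0,0,0,0,0],
)

```text
clock: 11.25
tcp_pos: [0.498, -0.0126, 0.2143]
tcp_rot: [-1.57, 0.056, -0.055]
contact_force: [0.0, 0.3, -1.7]
width: 0.73
```

```bash
python3 - <<'E'
from h import *
st(); go([.498,-.013,.167],86)
s=env.snapshot('top');T=cloud(s).reshape(-1,3)
w=env.snapshot('wrist');W=cloud(w).reshape(-1,3); f1=w['frame']
s2=env.snapshot('side');S=cloud(s2).reshape(-1,3)
cv2.imwrite('pics/c2.png',np.hstack([cv2.resize(f1,(400,300)),cv2.resize(s2['frame'][130:250,200:360],(400,300),interpolation=3)])[:,:,::-1])
for n,Q in(('T',T),('W',W),('S',S)):
    for lo,hi in((.56,.61),(.61,.66)):
        q=Q[(Q[:,0]>lo)&(Q[:,0]<hi)&(Q[:,1]>-.05)&(Q[:,1]<.015)&(Q[:,2]>.175)&(Q[:,2]<.2)]
        print(n,len(q),np.round(q.mean(0),4) if len(q) else '', np.round(np.percentile(q[:,1],[2,98]),4) if len(q) else '')
    q=Q[(Q[:,0]>.53)&(Q[:,0]<.66)&(Q[:,1]>-.05)&(Q[:,1]<.015)&(Q[:,2]>.175)&(Q[:,2]<.2)]; print('tip',np.round(np.sort(q[:,0])[:4],4))
    for lo,hi in((.09,.17),(.17,.29)):
      q=Q[(Q[:,0]>.42)&(Q[:,0]<.54)&(Q[:,1]>-.035)&(Q[:,1]<.01)&(Q[:,2]>lo)&(Q[:,2]<hi)]; print('plate?',len(q),np.round(q.mean(0),3) if len(q) else '')
E
```

```text
t 11.25 p [ 0.498  -0.0126  0.2143] rot
 [[ 0.998 -0.     0.07 ]
 [-0.07   0.     0.998]
 [-0.    -1.     0.   ]] F [ 0.   0.3 -1.7] w 0.73
t 11.25 rot [-0.01 -0.03 -0.02] tr [ 0.001  0.946 -0.008]
T 9 [ 0.6045 -0.02    0.192 ] [-0.0249 -0.0143]
T 60 [ 0.6346 -0.0209  0.1904] [-0.0293 -0.0148]
tip [0.6017 0.6022 0.6024 0.6029]
plate? 0 
plate? 0 
W 924 [ 0.5878 -0.0187  0.1898] [-0.0258 -0.0118]
W 280 [ 0.6174 -0.0207  0.1906] [-0.0275 -0.0142]
tip [0.5692 0.5696 0.5696 0.5699]
plate? 1787 [ 0.48  -0.012  0.148]
plate? 9805 [ 0.494 -0.013  0.235]
S 32 [ 0.5908 -0.0237  0.1861] [-0.0335 -0.0155]
S 43 [ 0.6355 -0.0276  0.1871] [-0.0342 -0.0198]
tip [0.5711 0.5737 0.5738 0.5759]
plate? 52 [ 0.488 -0.02   0.148]
plate? 84 [ 0.496 -0.013  0.203]
```

View pics/c2.png

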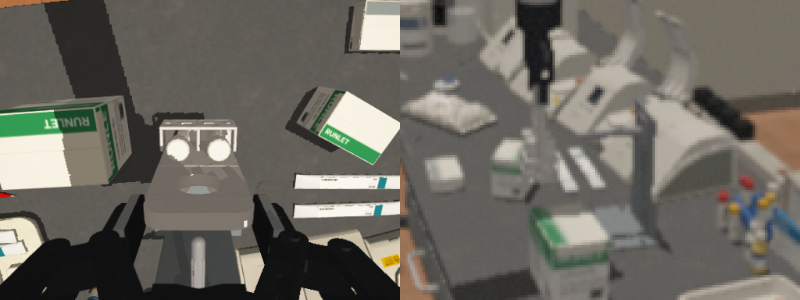

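The wrist view shows the carrier held upright and the peg tip lined up in the middle (198,245). I'll lower to peg height and check the eye from the depth data.

move_arm(
  rotation=[
    [0,0,0],
    [0,0,0],
    [0,0,0],
    [0,0,0],
    [0,0,0],
  ],
  translation=[
    [0,0.2,0],
    [0,0.5,0],
    [0,0.8,0],
    [0,0.95,0],
    [0,0.95,0],
  ],
  jaw=[0,0,0,0,0],
)

```text
clock: 11.9
tcp_pos: [0.4971, -0.0118, 0.1655]
tcp_rot: [-1.57, 0.056, -0.051]
contact_force: [-0.2, 0.4, -2.2]
width: 0.731
```

```bash
python3 - <<'E'
from h import *
st()
w=env.snapshot('wrist');W=cloud(w); m=env.cut_out(w,'carrier'); print([round(d['confidence'],2) for d in m])
Q=W[m[0]['pixels']]; Q=Q[~np.isnan(Q[:,0])]
a=np.radians(86-90); ex=np.array([np.cos(a),np.sin(a),0]); ey=np.array([-np.sin(a),np.cos(a),0])
c=np.array([.498,-.0128,0]); L=np.stack([(Q-c)@ex,(Q-c)@ey,Q[:,2]],1)
t=L[(L[:,2]>.2)]; print('ztop',np.percentile(L[:,2],[95,99]),'plate')
top=L[L[:,2]>np.percentile(L[:,2],97)-.004]; print('top x,y range',np.round(np.percentile(top,[2,98],axis=0),4).tolist())
A=np.c_[top[:,1],np.ones(len(top))]; print('roll slope', np.linalg.lstsq(A,top[:,2],rcond=None)[0])
# front face by height
for z in np.arange(.15,.22,.01):
    q=L[(abs(L[:,2]-z)<.004)&(abs(L[:,1])>.02)&(abs(L[:,1])<.03)&(L[:,0]>-.03)]; print(round(z,3),len(q),np.round(np.median(q[:,0]),4) if len(q) else '')
E
```

```text
t 11.9 p [ 0.4971 -0.0118  0.1655] rot
 [[ 0.998 -0.003  0.069]
 [-0.069 -0.     0.998]
 [-0.003 -1.    -0.   ]] F [-0.2  0.4 -2.2] w 0.731
[0.6]
ztop [0.22179085 0.22239752] plate
top x,y range [[-0.0056, -0.0254, 0.2183], [0.005, 0.0273, 0.2226]]
roll slope [-0.00291393  0.22104983]
0.15 189 -0.0053
0.16 171 -0.005
0.17 205 -0.0049
0.18 231 -0.0049
0.19 279 -0.0048
0.2 279 -0.0051
0.21 412 -0.0052
0.22 1029 -0.0013
```

move_arm(
  rotation=[
    [0,0,0],
    [0,0,0],
    [0,0,0],
    [0,0,0],
    [0,0,0],
    [0,0,0],
    [0,0,0],
    [0,0,0],
  ],
  translation=[
    [0.15,-0.02,0],
    [0.35,-0.02,0],
    [0.6,-0.02,0],
    [0.85,-0.02,0],
    [1.1,-0.02,-0.01],
    [1.3,-0.02,-0.01],
    [1.5,-0.02,-0.01],
    [1.6,-0.02,-0.01],
  ],
  jaw=[0,0,0,0,0,0,0,0],
)

```text
clock: 12.8
tcp_pos: [0.5794, -0.018, 0.1679]
tcp_rot: [-1.57, 0.054, -0.055]
contact_force: [0.2, 0.1, -3.4]
width: 0.735
```

```bash
python3 - <<'E'
from h import *
st(); go([.638,-.0220,.167],86)
w=env.snapshot('wrist');s2=env.snapshot('side')
cv2.imwrite('pics/c3.png',np.hstack([cv2.resize(w['frame'],(400,300)),cv2.resize(s2['frame'][130:220,240:360],(400,300),interpolation=3)])[:,:,::-1])
E
```

```text
t 12.8 p [ 0.5794 -0.018   0.1679] rot
 [[ 0.998  0.001  0.069]
 [-0.069 -0.     0.998]
 [ 0.001 -1.    -0.   ]] F [ 0.2  0.1 -3.4] w 0.735
t 12.8 rot [0.   0.05 0.03] tr [1.175 0.018 0.002]
```

View pics/c3.png

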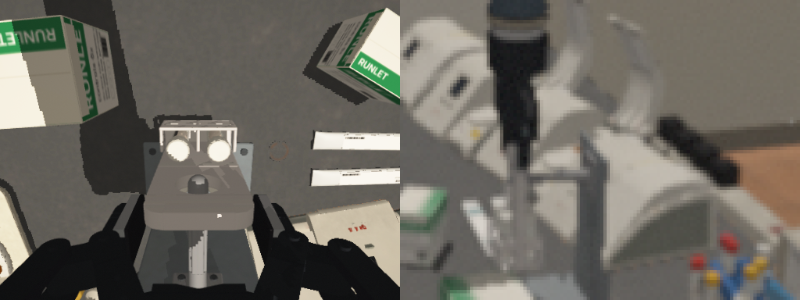

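The peg tip pokes through the middle of the eye (198,184) with no contact force. I'll push on past the flap.

move_arm(
  rotation=[
    [0,0,0],
    [0,0,0],
    [0,0,0],
    [0,0,0],
    [0,0,0],
    [0,0,0],
    [0,0,0],
    [0,0,0],
    [0,0,0],
    [0,0,0],
  ],
  translation=[
    [0.1,0.02,0],
    [0.25,0.02,0],
    [0.4,0.02,0],
    [0.55,0.02,0],
    [0.7,0.02,0],
    [0.85,0.02,0],
    [1.0,0.02,0],
    [1.1,0.02,0],
    [1.2,0.02,0],
    [1.22,0.02,0],
  ],
  jaw=[0,0,0,0,0,0,0,0,0,0],
)

```text
clock: 13.9
tcp_pos: [0.6403, -0.0223, 0.1668]
tcp_rot: [-1.57, 0.054, -0.055]
contact_force: [-0.1, 0.5, -1.9]
width: 0.737
```

```bash
python3 - <<'E'
from h import *
st(); go([.638,-.0220,.160],86)
w=env.snapshot('wrist');s2=env.snapshot('side'); W=cloud(w)
m=env.cut_out(w,'carrier'); print([round(d['confidence'],2) for d in m])
Q=W[m[0]['pixels']]; Q=Q[~np.isnan(Q[:,0])]; z=np.percentile(Q[:,2],98); q=Q[Q[:,2]>z-.004]; print('ztop',z,np.round(q.mean(0),4),cv2.minAreaRect((q[:,:2]*1000).astype(np.float32)))
for q in('flap','stand'): print(q,[(round(d['confidence'],2),np.round(toW(w,d['location']),3)) for d in env.recognise(w,q)[:2]])
W=W.reshape(-1,3); q=W[(W[:,2]>.21)&(W[:,2]<.232)&(W[:,0]>.66)&(abs(W[:,1]+.025)<.05)]; print('panel top',len(q),np.round(np.percentile(q[:,0],[2,50,98]),4) if len(q) else '')
cv2.imwrite('pics/c4.png',np.hstack([cv2.resize(w['frame'][60:360,90:420],(400,360)),cv2.resize(s2['frame'][140:212,250:330],(400,360),interpolation=3)])[:,:,::-1])
E
```

```text
t 13.9 p [ 0.6403 -0.0223  0.1668] rot
 [[ 0.998  0.001  0.069]
 [-0.069 -0.     0.998]
 [ 0.001 -1.    -0.   ]] F [-0.1  0.5 -1.9] w 0.737
t 13.9 rot [0.01 0.05 0.03] tr [-0.046  0.137  0.002]
[0.82]
ztop 0.2234915771888553 [ 0.6402 -0.0223  0.2224] ((641.0277709960938, -22.060527801513672), (56.276702880859375, 12.526756286621094), 85.90504455566406)
flap []
stand [(0.74, array([ 0.674, -0.023,  0.192]))]
panel top 5063 [0.6746 0.6794 0.6837]
```

View pics/c4.png

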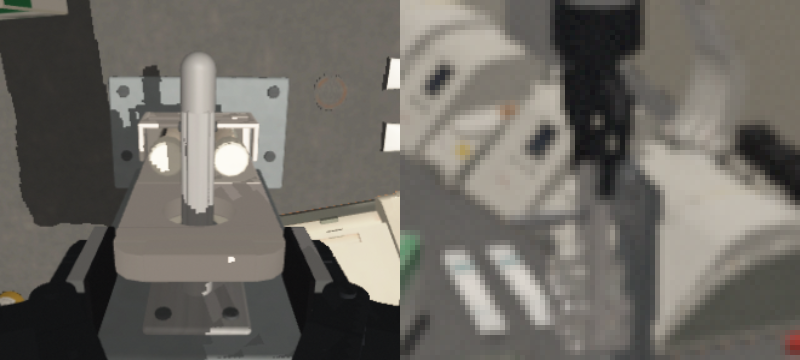

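move_arm(
  rotation=[
    [0,0,0],
    [0,0,0],
    [0,0,0],
    [0,0,0],
    [0,0,0],
    [0,0,0],
  ],
  translation=[
    [0,0.04,0],
    [0,0.08,0],
    [0,0.11,0],
    [0,0.13,0],
    [0,0.15,0],
    [0,0.15,0],
  ],
  jaw=[0,0,0,0,0,0],
)

```text
clock: 14.75
tcp_pos: [0.6393, -0.0222, 0.1592]
tcp_rot: [-1.57, 0.055, -0.054]
contact_force: [-0.8, 0.9, -1.7]
width: 0.734
```

```bash
python3 - <<'E'
from h import *
st()
w=env.snapshot('wrist'); W=cloud(w)
m=env.cut_out(w,'carrier')
Q=W[m[0]['pixels']]; Q=Q[~np.isnan(Q[:,0])]; z=np.percentile(Q[:,2],98); q=Q[Q[:,2]>z-.004]; print('ztop',z,np.round(q.mean(0),4))
E
```

```text
t 14.75 p [ 0.6393 -0.0222  0.1592] rot
 [[ 0.998 -0.     0.069]
 [-0.069  0.     0.998]
 [-0.    -1.    -0.   ]] F [-0.8  0.9 -1.7] w 0.734
ztop 0.215863379644583 [ 0.6393 -0.022   0.2148]
```

move_arm(
  rotation=[
    [0,0,0],
    [0,0,0],
    [0,0,0],
    [0,0,0],
    [0,0,0],
    [0,0,0],
  ],
  translation=[
    [0,0.01,0],
    [0,0.01,0],
    [0,0.01,0],
    [0,0.01,0],
    [0,0.01,0],
    [0,0.01,0],
  ],
  jaw=[0.4,0.5,0.6,0.8,1,1],
)

```text
clock: 15.45
tcp_pos: [0.6396, -0.0222, 0.1592]
tcp_rot: [-1.57, 0.054, -0.055]
contact_force: [0.3, 0.1, -0.5]
width: 0.998
```

```bash
python3 - <<'E'
from h import *
st()
w=env.snapshot('wrist'); W=cloud(w)
m=env.cut_out(w,'carrier')
Q=W[m[0]['pixels']]; Q=Q[~np.isnan(Q[:,0])]; z=np.percentile(Q[:,2],98); q=Q[Q[:,2]>z-.004]; print('ztop',z,np.round(q.mean(0),4))
E
```

```text
t 15.45 p [ 0.6396 -0.0222  0.1592] rot
 [[ 0.998  0.001  0.069]
 [-0.069  0.     0.998]
 [ 0.001 -1.     0.   ]] F [ 0.3  0.1 -0.5] w 0.998Traceback (most recent call last):
  File "<stdin>", line 5, in <module>
IndexError: list index out of range
```

Released. Now I'll lift straight up, slowly at first.

move_arm(
  rotation=[
    [0,0,0],
    [0,0,0],
    [0,0,0],
    [0,0,0],
    [0,0,0],
    [0,0,0],
    [0,0,0],
    [0,0,0],
    [0,0,0],
    [0,0,0],
  ],
  translation=[
    [0,-0.1,0],
    [0,-0.3,0],
    [0,-0.6,0],
    [0,-1.0,0],
    [0,-1.5,0],
    [0,-2.0,0],
    [-0.5,-2.5,0],
    [-1.0,-2.5,0],
    [-1.6,-2.5,0],
    [-2.0,-2.5,0],
  ],
  jaw=[1,1,1,1,1,1,1,1,1,1],
)

```text
clock: 16.55
tcp_pos: [0.5384, -0.0154, 0.2859]
tcp_rot: [-1.569, 0.053, -0.056]
contact_force: [-0.4, 0.3, -0.2]
width: 0.998
```

```bash
python3 - <<'E'
from h import *
st()
for k in range(2):
    w=env.snapshot('wrist'); W=cloud(w)
    for d in env.cut_out(w,'carrier')[:1]:
        Q=W[d['pixels']]; Q=Q[~np.isnan(Q[:,0])]; z=np.percentile(Q[:,2],98); q=Q[Q[:,2]>z-.004]; print('ztop',z,np.round(q.mean(0),4),cv2.minAreaRect((q[:,:2]*1000).astype(np.float32)))
s2=env.snapshot('side')
print('flap',[(round(d['confidence'],2),np.round(toW(s2,d['location']),3)) for d in env.recognise(s2,'flap')[:2]])
cv2.imwrite('pics/c5.png',np.hstack([cv2.resize(w['frame'],(400,300)),cv2.resize(s2['frame'][140:230,240:360],(400,300),interpolation=3)])[:,:,::-1])
E
```

```text
t 16.55 p [ 0.5384 -0.0154  0.2859] rot
 [[ 0.998  0.002  0.069]
 [-0.069  0.001  0.998]
 [ 0.002 -1.     0.001]] F [-0.4  0.3 -0.2] w 0.998
ztop 0.21525826271231524 [ 0.6396 -0.0224  0.2141] ((640.3380737304688, -22.295970916748047), (56.19337463378906, 12.684194564819336), 85.48889923095703)
ztop 0.21517267586632563 [ 0.6395 -0.0223  0.2141] ((640.1311645507812, -22.656105041503906), (55.78988265991211, 12.29365062713623), 85.60104370117188)
flap []
```

View pics/c5.png

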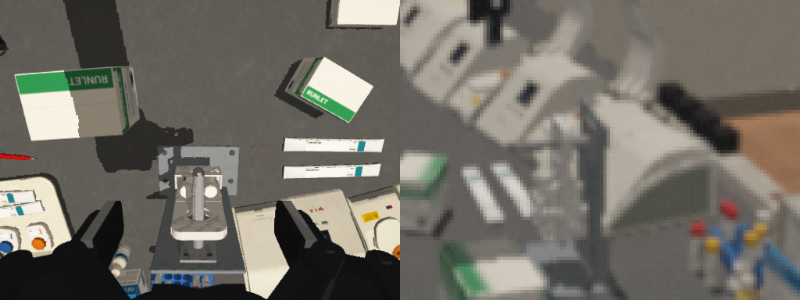

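The carrier hangs still, with the plate at x = 0.6395 (about 45 mm inboard) and its top at 0.215, which matches the expected hung height. The flap is hidden behind the peg here, so I'll look under the peg from the side with the wrist camera.

```bash
python3 - <<'E'
from h import *
o=env.observe(); A=R.from_rotvec(o['tcp_rot'])
tgt=np.array([.605,-.02,.165])
for az,el,d in((-40,40,.30),(-40,35,.32)):
    a,e=np.radians([az,el]); hx=np.array([np.cos(a),np.sin(a),0]); up=np.array([0,0,1.])
    th=np.radians(90-el)-np.arctan2(.308,.951)
    y=np.sin(th)*hx-np.cos(th)*up; x=np.cos(th)*hx+np.sin(th)*up; z=np.cross(x,y)
    f=.308*x+.951*y; cam=tgt-d*f; p=cam+.079*x+.18*y
    B=R.from_matrix(np.stack([x,y,z],1))
    print(az,el,'cam',cam,'tcp',p,'rot',np.round((A.inv()*B).as_rotvec(degrees=True),1),'tr',np.round(A.inv().apply(p-o['tcp_pos'])/.05,2))
E
```

```text
-40 40 cam [0.42901748 0.12766687 0.3577654 ] tcp [0.55348933 0.02322259 0.2471347 ] rot [-10.1  35.1 -30.9] tr [0.2  0.75 0.79]
-40 35 cam [0.40427161 0.14843112 0.34847699] tcp [0.53565608 0.03818646 0.2524289 ] rot [-11.7  34.7 -35.7] tr [-0.18  0.64  1.06]
```

move_arm(
  rotation=[
    [0,0,0],
    [-1.7,6,-5],
    [-3.4,12,-10],
    [-5,17.5,-15.5],
    [-6.7,23.4,-20.6],
    [-8.4,29,-25.7],
    [-10.1,35.1,-30.9],
    [-10.1,35.1,-30.9],
    [-10.1,35.1,-30.9],
    [-10.1,35.1,-30.9],
  ],
  translation=[
    [-0.4,-0.2,0],
    [-0.8,-0.4,0.3],
    [-1.05,-0.53,0.7],
    [-1.05,-0.53,1.1],
    [-1.05,-0.53,1.4],
    [-1.05,-0.53,1.7],
    [-1.05,-0.53,1.7],
    [-1.05,-0.53,1.7],
    [-1.05,-0.53,1.7],
    [-1.05,-0.53,1.7],
  ],
  jaw=[1,1,1,1,1,1,1,1,1,1],
)

```text
clock: 17.85
tcp_pos: [0.4949, 0.073, 0.311]
tcp_rot: [-1.655, 0.115, -0.974]
contact_force: [0.5, -0.2, 0.1]
width: 0.998
```

```bash
python3 - <<'E'
from h import *
st()
w=env.snapshot('wrist'); save(w,'w6')
for q in('flap','eye','carrier'): print(q,[(round(d['confidence'],2),np.round(toW(w,d['location']),3)) for d in env.recognise(w,q)[:2]])
P=np.linalg.inv(np.array(w['pose'])); c=P[:3,:3]@np.array([.605,-.02,.165])+P[:3,3]; K=np.array(w['camera_matrix']); u=int(K[0,2]+K[0,0]*c[0]/-c[2]); v=int(K[1,2]-K[1,1]*c[1]/-c[2]); print(u,v)
u=np.clip(u,80,432); v=np.clip(v,70,314)
cv2.imwrite('pics/c6.png',cv2.resize(w['frame'][v-70:v+70,u-80:u+80,::-1],(640,560),interpolation=3))
E
```

```text
t 17.85 p [0.4949 0.073  0.311 ] rot
 [[ 0.65   0.406  0.642]
 [-0.544 -0.341  0.766]
 [ 0.53  -0.848 -0.001]] F [ 0.5 -0.2  0.1] w 0.998
flap [(0.61, array([ 0.608, -0.016,  0.162]))]
eye [(0.73, array([ 0.632, -0.013,  0.133]))]
carrier [(0.56, array([ 0.632, -0.009,  0.138]))]
253 194
```

View pics/c6.png

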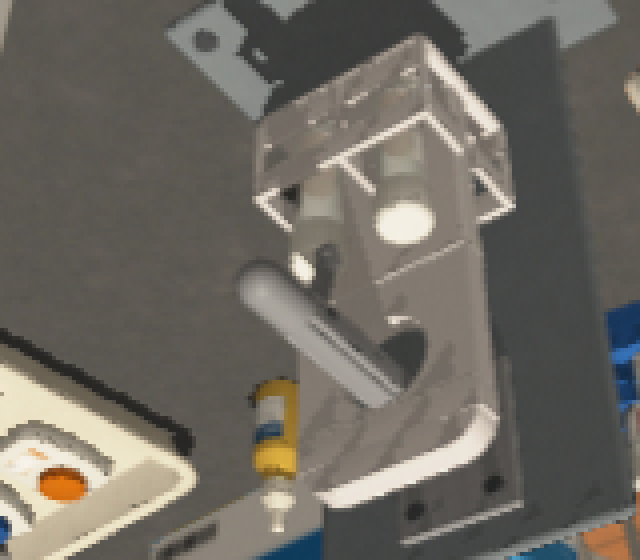

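The flap hangs down below the peg at (325,270), on the tip side of the plate, and the eye is behind it. The network puts the flap at z = 0.162, about where a dropped flap would be. One last check of the surroundings, then I'll hand in.

```bash
python3 - <<'E'
from h import *
s=env.snapshot('top'); T=cloud(s).reshape(-1,3)
def rect(n,x0,x1,y0,y1,z0,z1):
    q=T[(T[:,0]>x0)&(T[:,0]<x1)&(T[:,1]>y0)&(T[:,1]<y1)&(T[:,2]>z0)&(T[:,2]<z1)]; print(n,len(q),cv2.minAreaRect((q[:,:2]*1000).astype(np.float32)) if len(q) else '')
rect('carton',.42,.57,-.3,-.08,.105,.125); rect('lookalike',.42,.57,.1,.26,.06,.1); rect('padbox',.33,.44,.19,.32,.015,.04); rect('scanner',.3,.5,-.5,-.25,.012,.06)
env.hand_in(); print('handed in')
E
```

```text
carton 942 ((495.44366455078125, -183.3743438720703), (90.66510009765625, 130.6555938720703), 0.4865577518939972)
lookalike 167 ((514.9315795898438, 204.15914916992188), (55.57936477661133, 61.200469970703125), 59.815589904785156)
padbox 4 ((412.2477111816406, 298.758056640625), (3.043229579925537, 8.178006172180176), 60.932212829589844)
scanner 606 ((417.0629577636719, -408.6397705078125), (169.7822265625, 135.0833282470703), 85.18231201171875)
the job is handed in; nothing more can be done
handed in
```

The carrier is hung on the peg behind the dropped flap, and the job is handed in at about 18 s of the 67 s allowed; the hand-in reported no verdict.

**What I did:** I pushed the carton about 17 cm to the right with the shut fingers. I then gripped the carrier by the edges of its plate, slid its eye over the peg past the flap, lowered it, let go and backed away.

**What the last checks showed:**
- **Carton:** upright, with its left edge near y = -0.118 and the peg near y = -0.02. That puts it well out from in front of the peg.
- **Carrier:** the plate is about 45 mm inboard of the flap hinge and its top is at z = 0.215, the expected hung height. Its position did not change between two pictures.
- **Flap:** the wrist picture shows it hanging down on the tip side of the plate, and the network placed it at z = 0.162.
- **Forces:** at the readings after each move, the contact force stayed at about 6 N or less.

**What I could not fully confirm:** in the final top view the arm hid the pad box and part of the small look-alike carton, so their numbers there mean little. The scanner's fit was poor both before and after, because other things got into its cut-out. I did not measure the pen, wipe pack or swabs again. At no time did the arm reach down near any of these, and the later pictures showed nothing disturbed.

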